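# Dig the spanner out of the tote and put it back in its foam cut-out

## Task

The spanner is buried in the blue bin under the red tin and the solder spool. Move both of them aside within the bin, standing upright on its floor and clear of the spanner, then lift the spanner out and lay it flush in its cut-out in the black foam insert with its open jaw at the red-marked end. Leave the things outside the bin where they are.

Things in the scene. Friction and masses are not known exactly. Their poses are not given: they have to be found in the camera images.
- bin: fixed open-topped blue bin, outside 250 (its x) x 320 (its y) x 50 mm high, walls and floor 5 mm thick, so inside 240 x 310 mm; origin at the centre of its underside, z up; the inner floor is 5 mm above the origin
- spanner: loose steel combination spanner lying flat, 166 mm long (along its y), 27 mm wide at the open jaw, 22 mm at the ring, shaft 12 mm wide; 8 mm thick at the ends, shaft from 1 to 6 mm above the underside; about 0.09 kg; origin at the middle of its length on the underside, z up; open jaw toward its -y, ring toward its +y, the straight shaft spans y = -58 to +62 mm. It starts flat on the bin floor, roughly along the bin's y, and may lie to either side of the bin's middle
- spanner_jaw (a point): point on the spanner inside its open jaw, 75 mm from the origin toward -y, 4 mm above the underside
- tin: loose round flat tin with a red lid, 58 mm diameter, 23 mm high, about 0.09 kg, upright; origin at the centre of its underside. It starts standing on the spanner's shaft, about 32 mm to one side of its middle (tin and spool may be swapped)
- spool: loose spool of solder wire standing on its flange, 56 mm diameter, 43 mm high, about 0.26 kg; origin at the centre of its underside. It starts standing on the spanner's shaft on the other side of its middle from the tin, about 7 mm from the tin
- tape: loose roll of black tape lying flat in the -y end of the bin, 68 mm diameter, 19 mm high; origin at the centre of its underside; it is not part of the job
- insert: fixed foam tool insert, 76 (its x) x 214 (its y) x 22 mm high: a grey base 12 mm high and black foam 10 mm high on it, with a spanner-shaped cut-out through the foam; origin at the centre of its underside, axes as those of a spanner that lies right in it: the red-marked, wider jaw end is at its -y
- cutout (a point): centre of the cut-out on its floor, 12 mm above the insert's underside; a spanner lying right has its origin here, with the same axes. The cut-out is 10 mm deep, 178 mm long: shaft slot 20 mm wide, jaw recess 34 mm wide (y = -89 to -52 mm), ring recess 30 mm wide (y = 55 to 89 mm). A trough for the fingers, 48 mm long (y = -24 to 24 mm), at the same floor height, crosses the whole width of the insert at its middle
- cutout_jaw (a point): point in the jaw recess (red-marked end) where point spanner_jaw lies when the spanner lies right
- carton: bystander outside the bin: small white carton 91 x 131 x 60 mm; leave it alone
- meter: bystander behind the insert: cream display box 58 x 84 x 62 mm; leave it alone
Not all that is in view belongs to the job. Leave any purple look-alike of the tin alone.

How it is judged:
By the outcome, as a careful person would: the job done as asked, in the order asked, and still so for the second after the job is handed in, with the robot touching nothing.
It also fails if it takes over 64 s, if anything falls off the work surface, if the arm or the gripper's body presses on something with over 40 N, if the wrist force passes 120 N, or if a joint passes its speed limit or range.

## Robot

A 6-joint arm with a two-finger parallel gripper is mounted at the origin on the work surface; the furniture and walls round the work are solid. World frame = base frame: x ahead of the robot, y to its left, z up, the work surface at z = 0. Lengths are in m, angles in rad, forces in N, time in s.
With the tool pointing down it reaches from about 0.35 to 0.85 m from the base axis. Payload 8.1 kg.
Tool frame: the origin (TCP) lies midway between the tips of the shut fingers; the grasp point (between the pads) lies 19 mm behind it; z points along the fingers, y is the line along which they close (so a half turn about z gives the same grasp; the last joint's range is limited). The gripper opens to 93 mm and grips with 3 to 60 N. Pads are 15 mm wide; open, the fingers measure 128 mm over their backs; the gripper's body (75 mm by 188 mm) begins 65 mm behind the grasp point.
Start: joints at [-1.259, 0.13, 1.488, -0, 1.523, -0.085], TCP at [0.232, -0.553, 0.219] pointing down, gripper open.
Joint ranges: [-2.96, 2.96], [-0.89, 2.26], [0.02, 2.5], [-1.34, 4.48], [0, 2.73], [-2.66, 2.66]. Speed limits (rad/s): [2.39, 2.39, 2.79, 3.14, 3.14, 3.14].

## Interface

Orientations are given as a unit quaternion [x, y, z, w].
In Python, from station import sensors, imaging, r gives the robot as it stands. The module is installed in compiled form; this text tells all that it offers.
- The arm moves only by the tool jog_arm, never from a script. Its argument "commands" is a list of rows, each a list of 2 entries, a list of its own where there are three numbers: the shift along the tool's x, y, z in m, then the turn, a rotation vector about the tool's x, y, z in rad. In form: [[[tx, ty, tz], [rx, ry, rz]], ...]. A call has 1 to 10 rows; each row shifts and turns the commanded pose from where the row before left it, along the tool's axes as they then stand; what a row does not reach is not made up. A row lasts 1/8 s, in which the tool goes at most 62.5 mm and 10.7 degrees, less where a joint would pass 70% of its speed; a pose out of reach is approached as far as the arm can. A call is refused whole if a number of a shift passes 0.0625 or a number of a turn 0.188, either way. A call with a gripper value outside its range is refused whole. "claw" is the finger opening in m, from 0 to 0.093, set as the call begins (left out, the last holds). The fingers move at their own pace and stop on an object; "grip_force" is the grip in N (left out, the last holds). Time passes only in rows, so rows that do not move let the fingers close. It gives the time, the measured TCP pose, the force, the opening and the grip force at its end, in the units of the state.
- sensors.sense(): the state, without advancing time (a new reading comes with each control period).
- imaging.camera(name): name is "scene" or "top"; returns a dict with "frame" (480x640x3 uint8, blue, green, red), "camera_matrix" (3x3 intrinsics, pixels), "xyz" and "rotation" of the camera in the world. Camera axes: x right, y down, z forward; pixel columns grow to the right and rows downward; lengths in m; the calibration is good to about 2 mm. A picture is of the moment at which its call begins. There is no depth.
- r.sign_off(): hands the job in; it is judged then, once.
The state is a dict: "time_s": time; "joint_positions": joint angles; "dq": joint speeds; "joint_efforts": joint torques, N m; "tool_pos": TCP position; "ee_rot": TCP orientation; "force": force on the tool from outside, world axes, zero at the start; "torque": the same for the moment, N m; "opening": opening from 0.0 (shut) to 1.0 (fully open); "grasp_force": force on a finger pad.
Only numpy, scipy, OpenCV 4.12 (cv2) and the standard library are available. Lean on these libraries where they do the work, as an engineer would, in place of code of your own. Each camera call takes 0.05 s, during which the arm holds its last target. There are 200 camera calls.

## Working session

There is one attempt and no reset: what is moved stays moved. The work goes in short steps, Python scripts to look and compute and a tool call to move; the robot and the scene stay as the last step left them, time stands still between calls to the robot, and variables do not carry over. Pictures are saved under pics/ and viewed, at most 10 in all, crops included, and the job is handed in when it is done.

Besides the shell and the picture viewer there is one more tool, called after "Call:" as name([rows], argument=value, ...), one row to a line, values as JSON. jog_arm: Moves the arm, as the interface text tells. Its arguments: {"type":"object","properties":{"commands":{"type":"array"},"claw":{"type":"number"},"grip_force":{"type":"number"}},"required":["commands"]}

```bash
mkdir -p pics; cat > h.py <<'E'
import numpy as np, cv2
from station import sensors, imaging, r
def cam(n):
    c=imaging.camera(n); return c
def ray(c,u,v):
    K=np.array(c["camera_matrix"]);R=np.array(c["rotation"])
    if R.shape!=(3,3):
        from scipy.spatial.transform import Rotation as Ro; R=Ro.from_quat(R.ravel()).as_matrix()
    return np.array(c["xyz"]), R@np.linalg.solve(K,[u,v,1.])
def onz(c,u,v,z):
    o,d=ray(c,u,v); return o+d*(z-o[2])/d[2]
E
python3 - <<'E'
from h import *
for n in("scene","top"):
    c=cam(n); cv2.imwrite(f"pics/{n}0.png",c["frame"]); print(n,c["camera_matrix"],c["xyz"],c["rotation"])
print(sensors.sense())
E
```

```text
scene [[559.74776057   0.         319.6549494 ]
 [  0.         559.74776057 240.32247078]
 [  0.           0.           1.        ]] [-0.27410185  0.38443178  1.05076437] [-0.43279706  0.82739232 -0.32062021  0.15909536]
top [[459.24995618   0.         318.74018479]
 [  0.         459.24995618 242.47838379]
 [  0.           0.           1.        ]] [ 0.35267154 -0.14376746  1.22862056] [ 0.70974796 -0.70306388  0.02569383 -0.0360396 ]
{'time_s': 0.1, 'joint_positions': array([-1.25941534e+00,  1.31083344e-01,  1.48915419e+00, -1.09602711e-05,
        1.52297388e+00, -8.53930419e-02]), 'dq': array([ 0.001227  , -0.0009662 , -0.00269005,  0.00123521, -0.00020928,
        0.00278005]), 'joint_efforts': array([ 1.33638609e-03, -5.61342466e+01, -4.93094587e+01,  7.70068355e-02,
        2.91788508e-02, -7.56806867e-05]), 'tool_pos': array([ 0.23173476, -0.55290383,  0.21770259]), 'ee_rot': array([ 9.80385380e-01,  1.97088437e-01, -9.66994373e-05, -8.03602364e-04]), 'force': array([-0.00589841, -0.54988453, -0.70102197]), 'torque': array([0.012557  , 0.04513108, 0.03568359]), 'grasp_force': 0.0, 'opening': 1.001178467693343}
```

View pics/top0.png

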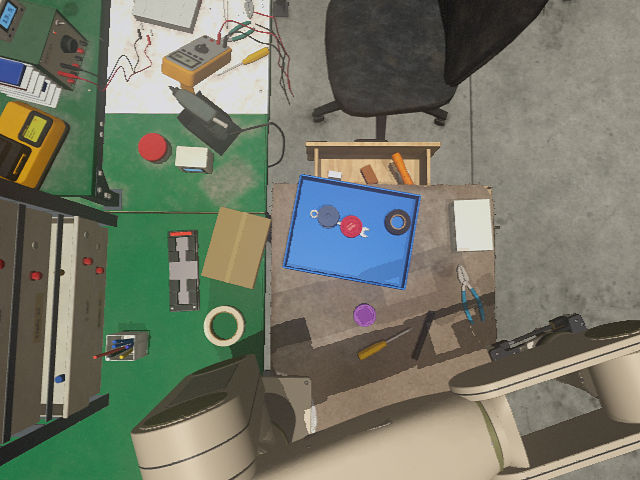

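View pics/scene0.png

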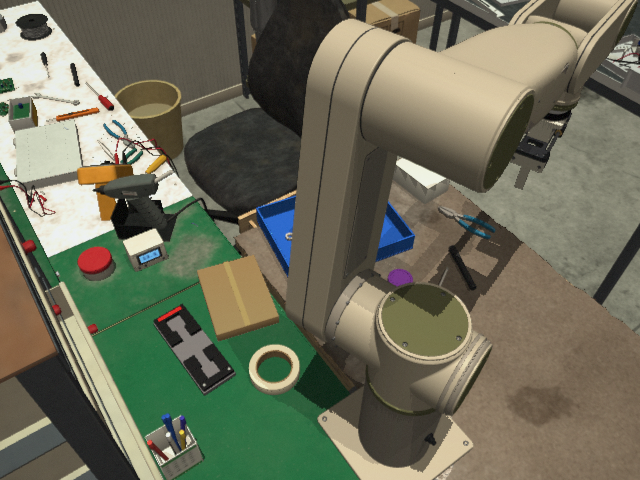

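The top view shows the bin around (351,232), spool (329,215), tin (350,226), tape (397,221), spanner ring (314,213), jaw (363,232), and the insert around (183,270) with its red mark at the top. The scene view shows the insert, but the arm hides the bin.

```bash
python3 - <<'E'
import cv2,numpy as np
a=cv2.imread("pics/top0.png")
b=cv2.resize(a[170:300,275:430],None,fx=4,fy=4,interpolation=cv2.INTER_CUBIC)
i=cv2.resize(a[225:315,160:210],None,fx=3,fy=3,interpolation=cv2.INTER_CUBIC)
o=np.zeros((520,780,3),np.uint8);o[:,:620]=b;o[:270,625:775]=i
cv2.imwrite("pics/crop0.png",o)
E
```

```text
(no output)
```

View pics/crop0.png

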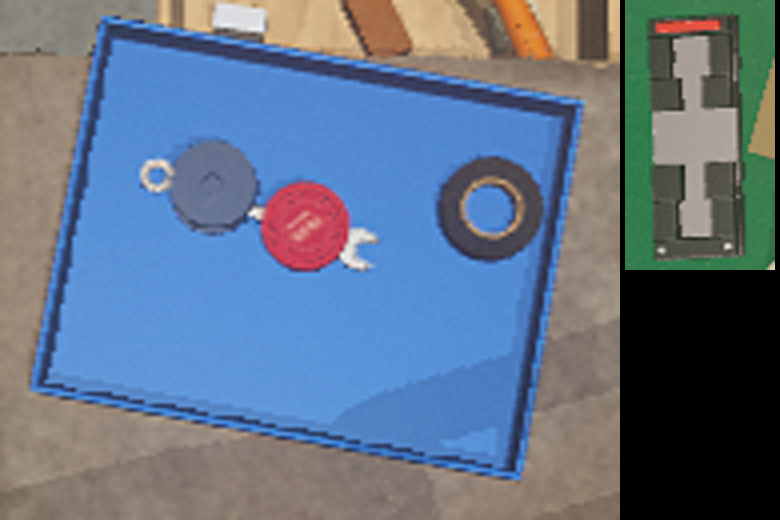

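```bash
python3 - <<'E'
from h import *
c=cam("top"); s=cam("scene")
f=c["frame"]; hsv=cv2.cvtColor(f,cv2.COLOR_BGR2HSV).astype(int); H,S,V=hsv[...,0],hsv[...,1],hsv[...,2]
def box(m,u0,u1,v0,v1):
    k=np.zeros(m.shape,np.uint8); k[v0:v1,u0:u1]=m[v0:v1,u0:u1]; return k
def big(k):
    cs,_=cv2.findContours(k,cv2.RETR_EXTERNAL,cv2.CHAIN_APPROX_NONE); return max(cs,key=cv2.contourArea)
red=((H<8)|(H>172))&(S>120)
def circ(k,z,n):
    k=cv2.morphologyEx(k,cv2.MORPH_OPEN,np.ones((5,5),np.uint8))
    b=big(k); (u,v),r_=cv2.minEnclosingCircle(b); e=cv2.fitEllipse(b); print(n,(u,v),r_,e,onz(c,*e[0],z).round(4))
circ(box(red,335,366,210,242),.034,"tin")
circ(box((S<110)&(V<130)|(S<100)&(V<150),312,341,200,232),.054,"spool")
circ(box((S<110)&(V<110),380,412,205,240),.024,"tape")
# ring/jaw: bright, low saturation
w=box((S<80)&(V>140),300,372,205,240)
n,l,st,ce=cv2.connectedComponentsWithStats(w)
for i in range(1,n): print("bright",st[i],ce[i].round(2),onz(c,*ce[i],.013).round(4))
# bin outline
bl=box((H>98)&(H<125)&(S>130),270,430,165,300)
rb=cv2.minAreaRect(big(cv2.morphologyEx(bl,cv2.MORPH_CLOSE,np.ones((5,5)))))
P=[onz(c,*p,.05) for p in cv2.boxPoints(rb)]; print("bin",np.round(P,4).tolist(),np.mean(P,0))
# insert light cutout
g=box((S<40)&(V>90),165,203,232,312)
b=big(g); rr=cv2.minAreaRect(b); print("cut",rr,[onz(c,*p,.012).round(4).tolist() for p in cv2.boxPoints(rr)])
b=big(box(red,160,205,225,245)); rr=cv2.minAreaRect(b); m=onz(c,*rr[0],.022); print("mark",rr,m)
hs=cv2.cvtColor(s["frame"],cv2.COLOR_BGR2HSV).astype(int); r2=((hs[...,0]<8)|(hs[...,0]>172))&(hs[...,1]>120)
rr=cv2.minAreaRect(big(box(r2,150,195,300,335))); print("mark scene",rr,onz(s,*rr[0],.022))
E
```

```text
tin (350.9166564941406, 226.2083282470703) 10.772778511047363 ((351.30694580078125, 226.19940185546875), (18.508371353149414, 19.03309440612793), 58.249332427978516) [ 0.5007 -0.2105  0.034 ]
spool (328.0, 216.0) 10.816754341125488 ((328.2294006347656, 214.94024658203125), (18.25933837890625, 20.791259765625), 102.06800842285156) [ 0.527  -0.1498  0.054 ]
tape (395.5, 231.5) 5.147915363311768 ((395.37255859375, 231.57870483398438), (5.235507965087891, 10.688251495361328), 98.5232925415039) [ 0.4887 -0.3271  0.024 ]
bright [310 206  28  20 328] [325.83 215.61] [ 0.5312 -0.1436  0.013 ]
bright [337 222   4   3  10] [338.8 223. ] [ 0.5116 -0.1784  0.013 ]
bright [323 226   9   2   9] [327.   226.89] [ 0.5009 -0.147   0.013 ]
bright [360 227  10  11  56] [363.77 231.64] [ 0.489  -0.2449  0.013 ]
bin [[0.3908, -0.0324, 0.05], [0.6384, -0.0732, 0.05], [0.5818, -0.3917, 0.05], [0.3372, -0.3457, 0.05]] [ 0.48704254 -0.21072894  0.05      ]
cut ((183.02743530273438, 270.04864501953125), (66.41703033447266, 28.81400489807129), 87.1375961303711) [[0.4686, 0.2807, 0.012], [0.4732, 0.2035, 0.012], [0.2973, 0.1888, 0.012], [0.2927, 0.265, 0.012]]
mark ((180.4896697998047, 233.3241424560547), (3.640765428543091, 21.139928817749023), 86.633544921875) [0.47938223 0.24158743 0.022     ]
mark scene ((169.19232177734375, 313.4615478515625), (4.465249538421631, 26.91553497314453), 60.2551155090332) [0.48372113 0.23896613 0.022     ]
```

```bash
cat >> h.py <<'E'
from scipy.spatial.transform import Rotation as Ro
BC=np.array([.487,-.2107]); BY=np.radians(-9.6)
def binw(bx,by): return BC+np.array([[np.cos(BY),-np.sin(BY)],[np.sin(BY),np.cos(BY)]])@[bx,by]
def go(x,y,z,yaw=None,s=None):
    "print turn about tool z to get tool x to yaw(deg), then the shift in tool axes after the turn"
    s=s or sensors.sense(); R=Ro.from_quat(s["ee_rot"]); X=R.as_matrix()[:,0]
    cy=np.arctan2(X[1],X[0]); yaw=cy if yaw is None else np.radians(yaw)
    t=-(yaw-cy+np.pi)%(2*np.pi)-0; t=-((yaw-cy+np.pi)%(2*np.pi)-np.pi)
    T=Ro.from_matrix(np.array([[np.cos(yaw),np.sin(yaw),0],[np.sin(yaw),-np.cos(yaw),0],[0,0,-1]]))
    print("turn z",round(t,3),"shift",T.inv().apply(np.array([x,y,z])-s["tool_pos"]).round(4),"yaw now",np.degrees(cy).round(2),"tilt",X[2].round(4))
E
python3 - <<'E'
from h import *
c=cam("top")
ri=onz(c,313.9,213.6,.013)[:2]; ja=onz(c,363.8,231.6,.013)[:2]
d=(ri-ja)/np.linalg.norm(ri-ja); print("spanner",ri,ja,np.linalg.norm(ri-ja),ri-.072*d,np.degrees(np.arctan2(d[1],d[0])))
for b in((-.065,-.03),(-.065,.06)): print(b,binw(*b))
go(.5007,-.2105,.11,80.4)
E
```

```text
spanner [ 0.53638306 -0.1117083 ] [ 0.48912394 -0.2449626 ] 0.1413864618668502 [ 0.51231671 -0.17956706] 70.4727644365606
(-0.065, -0.03) [ 0.4179072  -0.22943991]
(-0.065, 0.06) [ 0.43291638 -0.14070027]
turn z -1.006 shift [0.3827 0.208  0.1081] yaw now 22.74 tilt 0.0001
```

Call:
jog_arm([
  [[0, 0, 0], [0, 0, -0.168]],
  [[0, 0, 0], [0, 0, -0.168]],
  [[0, 0, 0], [0, 0, -0.168]],
  [[0, 0, 0], [0, 0, -0.168]],
  [[0, 0, 0], [0, 0, -0.168]],
  [[0, 0, 0], [0, 0, -0.166]],
], claw=0.078, grip_force=15)

```text
time_s: 1.0
tool_pos: [0.2319, -0.5533, 0.2185]
ee_rot: [0.762, 0.647, 0.0, -0.0]
force: [0.5, 0.6, -0.0]
opening: 0.84
grasp_force: 0.0
```

Call:
jog_arm([
  [[0.038, 0.021, 0], [0, 0, 0]],
  [[0.038, 0.021, 0], [0, 0, 0]],
  [[0.038, 0.021, 0], [0, 0, 0]],
  [[0.038, 0.021, 0], [0, 0, 0]],
  [[0.038, 0.021, 0], [0, 0, 0]],
  [[0.038, 0.021, 0], [0, 0, 0]],
  [[0.038, 0.021, 0], [0, 0, 0]],
  [[0.038, 0.021, 0], [0, 0, 0]],
  [[0.038, 0.021, 0], [0, 0, 0]],
  [[0.038, 0.021, 0], [0, 0, 0]],
])

```text
time_s: 2.25
tool_pos: [0.5032, -0.2126, 0.2187]
ee_rot: [0.764, 0.645, 0.0, 0.0]
force: [-0.4, -0.3, -1.7]
opening: 0.843
grasp_force: 0.0
```

Call:
jog_arm([
  [[0, 0, 0.05], [0, 0, 0]],
  [[0, 0, 0.05], [0, 0, 0]],
  [[0, 0, 0], [0, 0, 0]],
  [[0, 0, 0], [0, 0, 0]],
])

```text
time_s: 2.75
tool_pos: [0.5032, -0.2144, 0.1205]
ee_rot: [0.764, 0.645, 0.0, 0.001]
force: [0.2, -0.3, 1.2]
opening: 0.838
grasp_force: 0.0
```

```bash
python3 - <<'E'
from h import *
go(.5007,-.2105,.014,80.4); print(sensors.sense()["force"], sensors.sense()["opening"])
E
```

```text
turn z -0.001 shift [ 0.0034 -0.0031  0.1065] yaw now 80.36 tilt -0.0005
[ 0.1544087  -0.25160509  1.16471926] 0.8383265733088079
```

Call:
jog_arm([
  [[0.0034, -0.003, 0.03], [0, 0, 0]],
  [[0, 0, 0.03], [0, 0, 0]],
  [[0, 0, 0.025], [0, 0, 0]],
  [[0, 0, 0.0215], [0, 0, 0]],
  [[0, 0, 0], [0, 0, 0]],
  [[0, 0, 0], [0, 0, 0]],
])

```text
time_s: 3.5
tool_pos: [0.5019, -0.2111, 0.0148]
ee_rot: [0.764, 0.645, 0.001, 0.002]
force: [-0.4, 0.2, -0.4]
opening: 0.839
grasp_force: 0.0
```

Call:
jog_arm([
  [[0, 0, 0], [0, 0, 0]],
  [[0, 0, 0], [0, 0, 0]],
  [[0, 0, 0], [0, 0, 0]],
  [[0, 0, 0], [0, 0, 0]],
  [[0, 0, 0], [0, 0, 0]],
], claw=0.045)

```text
time_s: 4.12
tool_pos: [0.5006, -0.2103, 0.0129]
ee_rot: [0.764, 0.645, 0.0, 0.001]
force: [-0.2, -0.3, 6.4]
opening: 0.626
grasp_force: 15.0
```

```bash
python3 - <<'E'
from h import *
go(.4179,-.2294,.0085); s=sensors.sense(); print(s["tool_pos"],s["force"], s["opening"]*93,s["grasp_force"])
E
```

```text
turn z -0.0 shift [-0.0327 -0.0784  0.0044] yaw now 80.37 tilt -0.0003
[ 0.50064531 -0.21027283  0.01290272] [-0.15997288 -0.27311138  6.36744213] 58.215242944638234 15.00291332602501
```

Call:
jog_arm([
  [[0, 0, -0.015], [0, 0, 0]],
  [[0, 0, -0.03], [0, 0, 0]],
  [[0, 0, -0.03], [0, 0, 0]],
  [[-0.011, -0.026, 0], [0, 0, 0]],
  [[-0.011, -0.026, 0], [0, 0, 0]],
  [[-0.0107, -0.0264, 0], [0, 0, 0]],
  [[0, 0, 0.03], [0, 0, 0]],
  [[0, 0, 0.02], [0, 0, 0]],
  [[0, 0, 0], [0, 0, 0]],
  [[0, 0, 0], [0, 0, 0]],
])

```text
time_s: 5.38
tool_pos: [0.4178, -0.2293, 0.0382]
ee_rot: [0.764, 0.645, 0.0, 0.0]
force: [0.1, -0.4, -1.7]
opening: 0.627
grasp_force: 15.0
```

```bash
python3 - <<'E'
from h import *
go(.4179,-.2294,.0085); s=sensors.sense(); print(s["tool_pos"],s["force"], s["opening"]*93,s["grasp_force"])
E
```

```text
turn z -0.0 shift [-0.      0.0001  0.0297] yaw now 80.38 tilt -0.0003
[ 0.41781973 -0.22934253  0.03818388] [ 0.14793992 -0.35821635 -1.65719743] 58.301592749980856 14.998770207166672
```

Call:
jog_arm([
  [[0, 0, 0.015], [0, 0, 0]],
  [[0, 0, 0.01], [0, 0, 0]],
  [[0, 0, 0.003], [0, 0, 0]],
  [[0, 0, 0.001], [0, 0, 0]],
  [[0, 0, 0], [0, 0, 0]],
  [[0, 0, 0], [0, 0, 0]],
])

```text
time_s: 6.12
tool_pos: [0.4176, -0.2293, 0.0085]
ee_rot: [0.764, 0.645, 0.0, 0.0]
force: [-0.8, 0.3, -2.0]
opening: 0.627
grasp_force: 15.0
```

Call:
jog_arm([
  [[0, 0, 0.001], [0, 0, 0]],
  [[0, 0, 0.0005], [0, 0, 0]],
  [[0, 0, 0], [0, 0, 0]],
  [[0, 0, 0], [0, 0, 0]],
])

```text
time_s: 6.62
tool_pos: [0.4174, -0.2292, 0.0068]
ee_rot: [0.764, 0.645, 0.0, 0.0]
force: [-0.8, -0.8, 2.2]
opening: 0.624
grasp_force: 15.0
```

Call:
jog_arm([
  [[0, 0, 0], [0, 0, 0]],
  [[0, 0, 0], [0, 0, 0]],
  [[0, 0, 0], [0, 0, 0]],
  [[0, 0, -0.02], [0, 0, 0]],
  [[0, 0, -0.04], [0, 0, 0]],
  [[0, 0, -0.04], [0, 0, 0]],
  [[0, 0, 0], [0, 0, 0]],
], claw=0.072)

```text
time_s: 7.5
tool_pos: [0.4197, -0.2308, 0.1106]
ee_rot: [0.764, 0.645, 0.001, 0.003]
force: [0.3, -0.2, -0.7]
opening: 0.778
grasp_force: 0.0
```

```bash
python3 - <<'E'
from h import *
go(.527,-.1498,.10,80.4); c=cam("top"); cv2.imwrite("pics/top1.png",cv2.resize(c["frame"][160:310,270:430],None,fx=4,fy=4,interpolation=cv2.INTER_CUBIC))
E
```

```text
turn z -0.0 shift [0.0977 0.0923 0.0106] yaw now 80.37 tilt -0.003
```

View pics/top1.png

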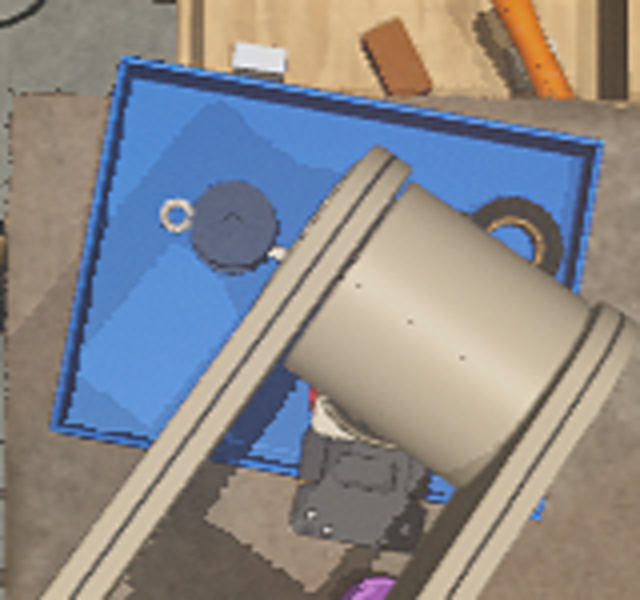

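The tin has been set down (partly hidden at about (330,405)). The spool is undisturbed at about (233,224) in the crop, and the spanner's ring at (177,215) has not moved.

Call:
jog_arm([
  [[0.0244, 0.0225, 0], [0, 0, 0]],
  [[0.0244, 0.0225, 0], [0, 0, 0]],
  [[0.0244, 0.0225, 0], [0, 0, 0]],
  [[0.0244, 0.0225, 0], [0, 0, 0]],
  [[0, 0, 0], [0, 0, 0]],
  [[0, 0, 0], [0, 0, 0]],
], claw=0.08, grip_force=25)

```text
time_s: 8.3
tool_pos: [0.5212, -0.1478, 0.1052]
ee_rot: [0.764, 0.645, -0.001, -0.001]
force: [-0.2, 0.5, 0.5]
opening: 0.864
grasp_force: 0.0
```

```bash
python3 - <<'E'
from h import *
go(.525,-.1495,.018,80.4)
E
```

```text
turn z 0.0 shift [-0.001   0.0041  0.0872] yaw now 80.4 tilt 0.0002
```

Call:
jog_arm([
  [[-0.001, 0.004, 0.02], [0, 0, 0]],
  [[0, 0, 0.025], [0, 0, 0]],
  [[0, 0, 0.025], [0, 0, 0]],
  [[0, 0, 0.017], [0, 0, 0]],
  [[0, 0, 0], [0, 0, 0]],
  [[0, 0, 0], [0, 0, 0]],
])

```text
time_s: 9.05
tool_pos: [0.5266, -0.15, 0.0202]
ee_rot: [0.764, 0.645, 0.0, 0.0]
force: [0.3, 0.3, -0.9]
opening: 0.86
grasp_force: 0.0
```

Call:
jog_arm([
  [[0, 0, 0], [0, 0, 0]],
  [[0, 0, 0], [0, 0, 0]],
  [[0, 0, 0], [0, 0, 0]],
  [[0, 0, 0], [0, 0, 0]],
  [[0, 0, 0], [0, 0, 0]],
], claw=0.045)

```text
time_s: 9.68
tool_pos: [0.5265, -0.1497, 0.0201]
ee_rot: [0.764, 0.645, 0.0, 0.0]
force: [-0.4, 0.7, 3.7]
opening: 0.589
grasp_force: 25.0
```

```bash
python3 - <<'E'
from h import *
go(.4329,-.1407,.0138); s=sensors.sense(); print(s["tool_pos"],s["force"], s["opening"]*93,s["grasp_force"])
E
```

```text
turn z -0.0 shift [-0.0068 -0.0938  0.0063] yaw now 80.38 tilt -0.0001
[ 0.52651692 -0.14968916  0.02013865] [-0.39425393  0.66387492  3.65994007] 54.75202754312971 25.012933916877955
```

Call:
jog_arm([
  [[0, 0, -0.01], [0, 0, 0]],
  [[0, 0, -0.03], [0, 0, 0]],
  [[0, 0, -0.03], [0, 0, 0]],
  [[0, 0, 0], [0, 0, 0]],
  [[0, 0, 0], [0, 0, 0]],
  [[0, 0, 0], [0, 0, 0]],
])

```text
time_s: 10.42
tool_pos: [0.5249, -0.1491, 0.0877]
ee_rot: [0.764, 0.645, -0.001, -0.001]
force: [-0.9, 0.6, -2.8]
opening: 0.589
grasp_force: 25.0
```

```bash
python3 - <<'E'
from h import *
go(.4329,-.1407,.0138); s=sensors.sense(); print(s["tool_pos"],s["force"], s["torque"],s["opening"]*93,s["grasp_force"])
c=cam("top"); cv2.imwrite("pics/top2.png",cv2.resize(c["frame"][160:310,270:430],None,fx=4,fy=4,interpolation=cv2.INTER_CUBIC))
E
```

```text
turn z -0.0 shift [-0.0071 -0.0921  0.0739] yaw now 80.38 tilt 0.0007
[ 0.52485881 -0.14907047  0.08767154] [-0.89282762  0.55043473 -2.84909957] [-0.04522865 -0.04103344 -0.03527936] 54.81597126008944 24.980042438255623
```

View pics/top2.png

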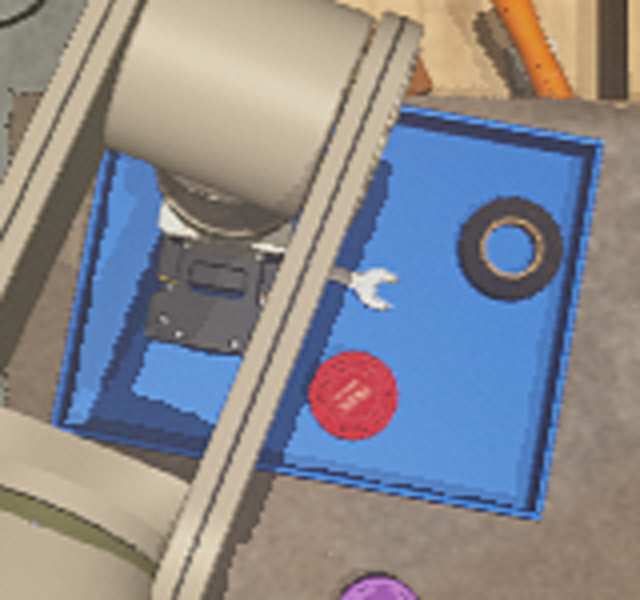

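The tin stands upright at crop (353,395), the spanner's jaw is at (375,287), and the spool is in the gripper.

Call:
jog_arm([
  [[-0.0017, -0.023, 0], [0, 0, 0]],
  [[-0.0018, -0.023, 0], [0, 0, 0]],
  [[-0.0018, -0.023, 0], [0, 0, 0]],
  [[-0.0018, -0.023, 0], [0, 0, 0]],
  [[0, 0, 0.03], [0, 0, 0]],
  [[0, 0, 0.03], [0, 0, 0]],
  [[0, 0, 0.006], [0, 0, 0]],
  [[0, 0, 0.004], [0, 0, 0]],
  [[0, 0, 0], [0, 0, 0]],
  [[0, 0, 0], [0, 0, 0]],
])

```text
time_s: 11.72
tool_pos: [0.4351, -0.1416, 0.0206]
ee_rot: [0.764, 0.645, 0.0, 0.001]
force: [-0.3, 0.0, -2.7]
opening: 0.594
grasp_force: 25.0
```

Call:
jog_arm([
  [[0, 0, 0.002], [0, 0, 0]],
  [[0, 0, 0.002], [0, 0, 0]],
  [[0, 0, 0.001], [0, 0, 0]],
  [[0, 0, 0], [0, 0, 0]],
  [[0, 0, 0], [0, 0, 0]],
])

```text
time_s: 12.35
tool_pos: [0.4343, -0.1412, 0.0146]
ee_rot: [0.764, 0.645, -0.0, -0.0]
force: [-0.8, -0.1, -2.5]
opening: 0.59
grasp_force: 25.0
```

Call:
jog_arm([
  [[0, 0, 0.001], [0, 0, 0]],
  [[0, 0, 0], [0, 0, 0]],
  [[0, 0, 0], [0, 0, 0]],
  [[0, 0, 0], [0, 0, 0]],
])

```text
time_s: 12.85
tool_pos: [0.4345, -0.1413, 0.0142]
ee_rot: [0.764, 0.645, 0.0, 0.0]
force: [-3.8, 1.2, 5.4]
opening: 0.594
grasp_force: 25.0
```

Call:
jog_arm([
  [[0, 0, 0], [0, 0, 0]],
  [[0, 0, 0], [0, 0, 0]],
  [[0, 0, 0], [0, 0, 0]],
  [[0, 0, -0.02], [0, 0, 0]],
  [[0, 0, -0.04], [0, 0, 0]],
  [[0, 0, -0.04], [0, 0, 0]],
  [[0, 0, 0], [0, 0, 0]],
  [[0, 0, 0], [0, 0, 0]],
], claw=0.07)

```text
time_s: 13.85
tool_pos: [0.434, -0.1411, 0.113]
ee_rot: [0.764, 0.645, -0.0, -0.0]
force: [0.1, 0.5, -0.0]
opening: 0.752
grasp_force: 0.0
```

```bash
python3 - <<'E'
from h import *
go(.5123,-.1796,.1,70.5)
E
```

```text
turn z 0.172 shift [-0.0101  0.0866  0.013 ] yaw now 80.37 tilt 0.0001
```

Call:
jog_arm([
  [[0, 0, 0], [0, 0, 0.172]],
  [[-0.0025, 0.022, 0], [0, 0, 0]],
  [[-0.0025, 0.022, 0], [0, 0, 0]],
  [[-0.0025, 0.022, 0], [0, 0, 0]],
  [[-0.0025, 0.0206, 0.013], [0, 0, 0]],
  [[0, 0, 0], [0, 0, 0]],
  [[0, 0, 0], [0, 0, 0]],
], claw=0.045, grip_force=40)

```text
time_s: 14.72
tool_pos: [0.5113, -0.1789, 0.0993]
ee_rot: [0.817, 0.577, -0.001, -0.001]
force: [0.5, -1.0, -0.5]
opening: 0.486
grasp_force: 0.0
```

```bash
python3 - <<'E'
from h import *
go(.5123,-.1796,.0075,70.5);c=cam("top"); cv2.imwrite("pics/top3.png",cv2.resize(c["frame"][160:310,270:430],None,fx=4,fy=4,interpolation=cv2.INTER_CUBIC))
E
```

```text
turn z 0.0 shift [-0.0003  0.0012  0.0918] yaw now 70.52 tilt 0.0003
```

View pics/top3.png

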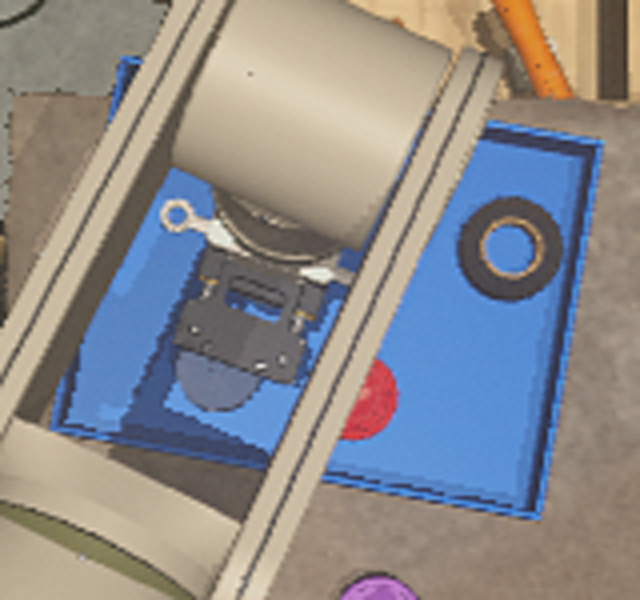

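The spool stands at about (215,375) and the tin at (355,395). The ring is unmoved at (177,215), and the gripper is over the shaft.

Call:
jog_arm([
  [[0, 0.0012, 0.03], [0, 0, 0]],
  [[0, 0, 0.03], [0, 0, 0]],
  [[0, 0, 0.02], [0, 0, 0]],
  [[0, 0, 0.009], [0, 0, 0]],
  [[0, 0, 0], [0, 0, 0]],
  [[0, 0, 0], [0, 0, 0]],
  [[0, 0, 0], [0, 0, 0]],
])

```text
time_s: 15.65
tool_pos: [0.5145, -0.1803, 0.0128]
ee_rot: [0.817, 0.577, 0.0, 0.001]
force: [0.1, 0.0, -0.9]
opening: 0.484
grasp_force: 0.0
```

Call:
jog_arm([
  [[0, 0, 0.003], [0, 0, 0]],
  [[0, 0, 0.0015], [0, 0, 0]],
  [[0, 0, 0], [0, 0, 0]],
  [[0, 0, 0], [0, 0, 0]],
])

```text
time_s: 16.15
tool_pos: [0.5137, -0.1799, 0.0071]
ee_rot: [0.817, 0.577, -0.0, -0.0]
force: [-0.3, 0.8, -0.6]
opening: 0.48
grasp_force: 0.0
```

Call:
jog_arm([
  [[0, 0, 0], [0, 0, 0]],
  [[0, 0, 0], [0, 0, 0]],
  [[0, 0, 0], [0, 0, 0]],
  [[0, 0, 0], [0, 0, 0]],
  [[0, 0, 0], [0, 0, 0]],
  [[0, 0, 0], [0, 0, 0]],
], claw=0.002)

```text
time_s: 16.9
tool_pos: [0.5137, -0.1799, 0.0072]
ee_rot: [0.817, 0.577, 0.0, 0.0]
force: [-0.0, 0.6, -0.1]
opening: 0.109
grasp_force: 40.0
```

Call:
jog_arm([
  [[0, 0, -0.01], [0, 0, 0]],
  [[0, 0, -0.03], [0, 0, 0]],
  [[0, 0, -0.04], [0, 0, 0]],
  [[0, 0, -0.04], [0, 0, 0]],
  [[0, 0, 0], [0, 0, 0]],
  [[0, 0, 0], [0, 0, 0]],
])

```text
time_s: 17.65
tool_pos: [0.5134, -0.1798, 0.1269]
ee_rot: [0.817, 0.577, -0.0, -0.0]
force: [0.2, 0.3, -2.2]
opening: 0.11
grasp_force: 40.0
```

```bash
python3 - <<'E'
from h import *
s=sensors.sense(); print(s["opening"]*93,s["grasp_force"],s["force"],s["tool_pos"]); go(.384,.234,.13,184.95)
E
```

```text
10.212053741871175 39.99859571456909 [ 0.15363384  0.31137098 -2.23494701] [ 0.5134349  -0.17981837  0.12688485]
turn z -1.997 shift [ 0.0932  0.4234 -0.0031] yaw now 70.52 tilt 0.0
```

Call:
jog_arm([
  [[0, 0, -0.02], [0, 0, -0.181]],
  [[0, 0, -0.02], [0, 0, -0.181]],
  [[0, 0, -0.02], [0, 0, -0.181]],
  [[0, 0, -0.02], [0, 0, -0.181]],
  [[0, 0, 0], [0, 0, -0.181]],
  [[0, 0, 0], [0, 0, -0.181]],
  [[0, 0, 0], [0, 0, -0.181]],
  [[0, 0, 0], [0, 0, -0.181]],
  [[0, 0, 0], [0, 0, -0.181]],
  [[0, 0, 0], [0, 0, -0.181]],
])

```text
time_s: 18.9
tool_pos: [0.5126, -0.1794, 0.2048]
ee_rot: [0.047, 0.999, 0.001, -0.002]
force: [0.8, -0.1, -0.4]
opening: 0.105
grasp_force: 40.0
```

Call:
jog_arm([
  [[0, 0, 0], [0, 0, -0.187]],
  [[0, 0, 0], [0, 0, 0]],
  [[0, 0, 0], [0, 0, 0]],
])

```text
time_s: 19.27
tool_pos: [0.5132, -0.1797, 0.206]
ee_rot: [-0.041, 0.999, 0.0, -0.001]
force: [0.8, 1.0, -1.6]
opening: 0.107
grasp_force: 40.0
```

```bash
python3 - <<'E'
from h import *
go(.384,.234,.2,184.95)
E
```

```text
turn z -0.005 shift [0.093  0.4233 0.006 ] yaw now -175.31 tilt 0.0017
```

Call:
jog_arm([
  [[0.0093, 0.0423, 0], [0, 0, -0.005]],
  [[0.0093, 0.0423, 0], [0, 0, 0]],
  [[0.0093, 0.0423, 0], [0, 0, 0]],
  [[0.0093, 0.0423, 0], [0, 0, 0]],
  [[0.0093, 0.0423, 0], [0, 0, 0]],
  [[0.0093, 0.0423, 0], [0, 0, 0]],
  [[0.0093, 0.0423, 0], [0, 0, 0]],
  [[0.0093, 0.0423, 0], [0, 0, 0]],
  [[0.0093, 0.0423, 0], [0, 0, 0]],
  [[0.0093, 0.0423, 0], [0, 0, 0]],
])

```text
time_s: 20.52
tool_pos: [0.3821, 0.2342, 0.207]
ee_rot: [-0.044, 0.999, -0.0, 0.0]
force: [0.4, 0.2, -0.9]
opening: 0.106
grasp_force: 40.0
```

Call:
jog_arm([
  [[0, 0, 0.04], [0, 0, 0]],
  [[0, 0, 0.04], [0, 0, 0]],
  [[0, 0, 0.04], [0, 0, 0]],
  [[0, 0, 0.02], [0, 0, 0]],
  [[0, 0, 0], [0, 0, 0]],
  [[0, 0, 0], [0, 0, 0]],
  [[0, 0, 0], [0, 0, 0]],
])

```text
time_s: 21.4
tool_pos: [0.3838, 0.2334, 0.0686]
ee_rot: [-0.045, 0.999, 0.0, 0.001]
force: [-0.4, 0.4, -0.6]
opening: 0.107
grasp_force: 40.0
```

```bash
python3 - <<'E'
from h import *
go(.384,.234,.0135,184.95); s=sensors.sense(); print(s["tool_pos"],s["force"])
a=cam("top")["frame"]; b=cam("scene")["frame"]
cv2.imwrite("pics/raw4t.png",a);cv2.imwrite("pics/raw4s.png",b)
o=np.hstack([cv2.resize(a[205:335,140:235],(380,520),interpolation=cv2.INTER_CUBIC),cv2.resize(b[280:410,135:240],(420,520),interpolation=cv2.INTER_CUBIC)])
cv2.imwrite("pics/ins4.png",o)
E
```

```text
turn z 0.004 shift [-0.0002  0.0006  0.0551] yaw now -174.81 tilt -0.0023
[0.38383221 0.2333839  0.06859422] [-0.40320656  0.40083312 -0.63088464]
```

View pics/ins4.png

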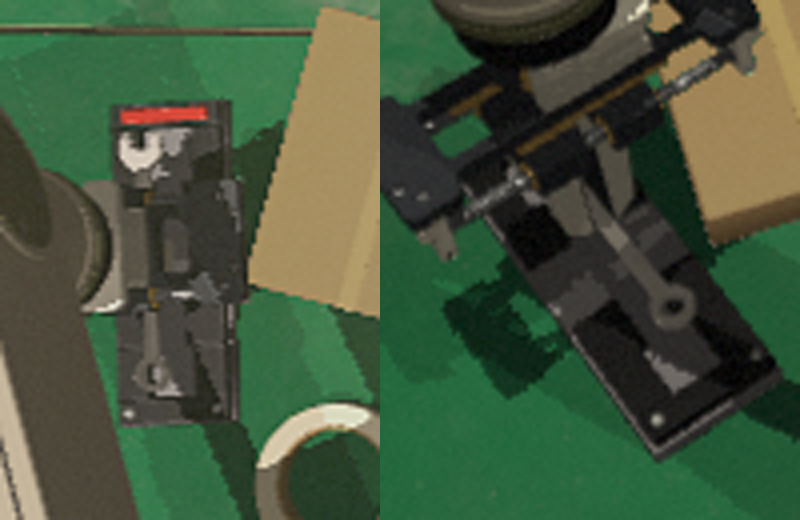

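The spanner is held about 55 mm above the insert with its jaw at the red end. Jaw top is at about px (175,242.5) and ring at (177.5,299) in the top view. The ring is at (208,356.5) in the scene view. I'll check for bias and how high the cardboard box is.

```bash
python3 - <<'E'
from h import *
t=cam("top"); s=cam("scene")
f=t["frame"]; hsv=cv2.cvtColor(f,cv2.COLOR_BGR2HSV).astype(int)
def tri(p,q):
    o1,d1=ray(t,*p);o2,d2=ray(s,*q); A=np.c_[d1,-d2]; k=np.linalg.lstsq(A,o2-o1,rcond=None)[0]
    a=o1+k[0]*d1;b=o2+k[1]*d2; return ((a+b)/2).round(4),np.linalg.norm(a-b).round(4)
rt=(140+151/4-.4,205+376/4-.4); rs=(135+(672-380)/4-.4,280+306/4-.4)
print("ring tri",tri(rt,rs),onz(t,*rt,.073),onz(s,*rs,.073))
print("jaw",onz(t,140+141/4-.4,205+152/4-.4,.073))
st=sensors.sense(); R=Ro.from_quat(st["ee_rot"]).as_matrix()
print("ring by TCP",st["tool_pos"]+R@[.072,0,0], "jaw pt",st["tool_pos"]+R@[-.07,0,0])
# insert screws/corners and box corner
for p in((202,275.5),): print("boxcorner top-plane z=.03",onz(t,*p,.03),onz(t,*p,0.))
for q in((217.5,335),(217.5,341)): print("box tri",tri((202,275.5),q))
# insert bottom corners (foam top z=.022), screws in both pictures
for p,q in(((140+128/4-.4,205+412/4-.4),(135+(657-380)/4-.4,280+419/4-.4)),((140+217/4-.4,205+409/4-.4),(135+(757-380)/4-.4,280+354/4-.4))):
    print("screw",tri(p,q),onz(t,*p,.022),onz(s,*q,.022))
E
```

```text
ring tri (array([0.3094, 0.2272, 0.0739]), np.float64(0.0007)) [0.30922288 0.22720516 0.073     ] [0.31024026 0.22727546 0.073     ]
jaw [0.45024117 0.23880972 0.073     ]
ring by TCP [0.31155577 0.22656729 0.0677455 ] jaw pt [0.45296866 0.23946565 0.06791026]
boxcorner top-plane z=.03 [0.36822468 0.17853187 0.03      ] [0.36861395 0.18659862 0.        ]
box tri (array([0.3687, 0.1791, 0.0304]), np.float64(0.0015))
box tri (array([0.3682, 0.1832, 0.0113]), np.float64(0.0009))
screw (array([0.2842, 0.2558, 0.0284]), np.float64(0.0001)) [0.28375947 0.2578245  0.022     ] [0.28768523 0.25502873 0.022     ]
screw (array([0.2869, 0.1975, 0.0295]), np.float64(0.0006)) [0.2863379  0.19943265 0.022     ] [0.29123608 0.19635761 0.022     ]
```

```bash
python3 - <<'E'
from h import *
t=cam("top"); g=cv2.cvtColor(cv2.imread("pics/top0.png"),cv2.COLOR_BGR2GRAY).astype(float)
cen=[]
for v in range(234,308):
    row=g[v,166:203]; up=np.interp(np.arange(0,36,.1),np.arange(37),row)
    k=np.where(up>95)[0]
    if len(k)==0: continue
    # longest run
    r_=max(np.split(k,np.where(np.diff(k)>1)[0]+1),key=len); a,b=166+r_[0]/10,166+r_[-1]/10
    # left edge = left wall foot at floor z.0185; right edge = rim of right wall at z.0285
    L=onz(t,a,v,.0185);Rr=onz(t,b,v,.0285 if not 262<=v<=278 else .0185)
    cen.append((v,a,b,L[0],(L[1]+Rr[1])/2,(L[1]-Rr[1])*1e3)); 
for c in cen[::3]: print(np.round(c,4))
c=np.array([q for q in cen if 14<q[5]<36]); p=np.polyfit(c[:,3],c[:,4],1); print(p,np.degrees(np.arctan(p[0])),np.polyval(p,.383),len(c))
E
```

```text
[234.     169.7    191.6      0.4777   0.2407  61.4805]
[2.37000e+02 1.78200e+02 1.87700e+02 4.69900e-01 2.34300e-01 2.84041e+01]
[2.40000e+02 1.75500e+02 1.87900e+02 4.61800e-01 2.37300e-01 3.61261e+01]
[2.43000e+02 1.76300e+02 1.87900e+02 4.53800e-01 2.36000e-01 3.39696e+01]
[2.46000e+02 1.75500e+02 1.87900e+02 4.45800e-01 2.36700e-01 3.60832e+01]
[2.49000e+02 1.75500e+02 1.88500e+02 4.37800e-01 2.35700e-01 3.76469e+01]
[2.52000e+02 1.78500e+02 1.85800e+02 4.29900e-01 2.34900e-01 2.25033e+01]
[2.55000e+02 1.78500e+02 1.85800e+02 4.21900e-01 2.34600e-01 2.24898e+01]
[2.58000e+02 1.79300e+02 1.85700e+02 4.14000e-01 2.33400e-01 2.00839e+01]
[2.61000e+02 1.79300e+02 1.97200e+02 4.06100e-01 2.18000e-01 5.03757e+01]
[2.64000e+02 1.68100e+02 1.97200e+02 3.97800e-01 2.34000e-01 7.73188e+01]
[2.67000e+02 1.68100e+02 1.97200e+02 3.89900e-01 2.33700e-01 7.72743e+01]
[2.70000e+02 1.67100e+02 1.97400e+02 3.82000e-01 2.34500e-01 8.04166e+01]
[2.73000e+02 1.68100e+02 1.97400e+02 3.74100e-01 2.32900e-01 7.77154e+01]
[2.76000e+02 1.68100e+02 1.97600e+02 3.66200e-01 2.32300e-01 7.82005e+01]
[2.79000e+02 1.66100e+02 1.87300e+02 3.58200e-01 2.46800e-01 5.91955e+01]
[2.82000e+02 1.79500e+02 1.86600e+02 3.50700e-01 2.29700e-01 2.18204e+01]
[2.85000e+02 1.79500e+02 1.86600e+02 3.42800e-01 2.29400e-01 2.18073e+01]
[2.88000e+02 1.79500e+02 1.86900e+02 3.35000e-01 2.28800e-01 2.25809e+01]
[2.91000e+02 1.79500e+02 1.88500e+02 3.27100e-01 2.26400e-01 2.67604e+01]
[2.94000e+02 1.77500e+02 1.88700e+02 3.19200e-01 2.28500e-01 3.25533e+01]
[2.97000e+02 1.77700e+02 1.88700e+02 3.11400e-01 2.27900e-01 3.20059e+01]
[3.00000e+02 1.78400e+02 1.89100e+02 3.03600e-01 2.26200e-01 3.11857e+01]
[3.03000e+02 1.78300e+02 1.88900e+02 2.95700e-01 2.26300e-01 3.09083e+01]
[3.060e+02 1.923e+02 1.957e+02 2.883e-01 1.987e-01 1.176e+01]
[0.07496401 0.20363158] 4.287102710477816 0.23234279235518926 42
```

Call:
jog_arm([
  [[-0.0015, -0.001, 0.015], [0, 0, 0.006]],
  [[0, 0, 0.012], [0, 0, 0]],
  [[0, 0, 0.006], [0, 0, 0]],
  [[0, 0, 0.003], [0, 0, 0]],
  [[0, 0, 0], [0, 0, 0]],
  [[0, 0, 0], [0, 0, 0]],
  [[0, 0, 0], [0, 0, 0]],
])

```text
time_s: 22.52
tool_pos: [0.3847, 0.2322, 0.0315]
ee_rot: [-0.043, 0.999, 0.0, 0.0]
force: [0.3, 0.4, -1.4]
opening: 0.11
grasp_force: 40.0
```

Call:
jog_arm([
  [[0, 0, 0.002], [0, 0, 0]],
  [[0, 0, 0.002], [0, 0, 0]],
  [[0, 0, 0], [0, 0, 0]],
  [[0, 0, 0], [0, 0, 0]],
])

```text
time_s: 23.02
tool_pos: [0.3843, 0.232, 0.0271]
ee_rot: [-0.043, 0.999, -0.0, -0.0]
force: [-0.3, 0.4, -1.5]
opening: 0.107
grasp_force: 40.0
```

Call:
jog_arm([
  [[0, 0, 0.002], [0, 0, 0]],
  [[0, 0, 0.002], [0, 0, 0]],
  [[0, 0, 0], [0, 0, 0]],
  [[0, 0, 0], [0, 0, 0]],
])

```text
time_s: 23.52
tool_pos: [0.3843, 0.232, 0.0231]
ee_rot: [-0.043, 0.999, -0.0, -0.0]
force: [-1.3, -0.2, -0.5]
opening: 0.106
grasp_force: 40.0
```

Call:
jog_arm([
  [[0, 0, 0.001], [0, 0, 0]],
  [[0, 0, 0.001], [0, 0, 0]],
  [[0, 0, 0], [0, 0, 0]],
  [[0, 0, 0], [0, 0, 0]],
])

```text
time_s: 24.02
tool_pos: [0.3843, 0.232, 0.0211]
ee_rot: [-0.043, 0.999, -0.0, -0.0]
force: [-0.0, 0.4, -0.9]
opening: 0.108
grasp_force: 40.0
```

Call:
jog_arm([
  [[0, 0, 0.001], [0, 0, 0]],
  [[0, 0, 0], [0, 0, 0]],
  [[0, 0, 0], [0, 0, 0]],
])

```text
time_s: 24.4
tool_pos: [0.3844, 0.232, 0.0201]
ee_rot: [-0.043, 0.999, 0.0, 0.0]
force: [0.5, 0.1, -1.4]
opening: 0.105
grasp_force: 40.0
```

Call:
jog_arm([
  [[0, 0, 0.001], [0, 0, 0]],
  [[0, 0, 0], [0, 0, 0]],
  [[0, 0, 0], [0, 0, 0]],
])

```text
time_s: 24.78
tool_pos: [0.3844, 0.2321, 0.0191]
ee_rot: [-0.043, 0.999, -0.0, 0.0]
force: [0.9, 0.1, -1.3]
opening: 0.107
grasp_force: 40.0
```

Call:
jog_arm([
  [[0, 0, 0.001], [0, 0, 0]],
  [[0, 0, 0.0005], [0, 0, 0]],
  [[0, 0, 0], [0, 0, 0]],
  [[0, 0, 0], [0, 0, 0]],
])

```text
time_s: 25.28
tool_pos: [0.3844, 0.2321, 0.019]
ee_rot: [-0.043, 0.999, -0.0, -0.0]
force: [-7.7, -3.7, 15.7]
opening: 0.108
grasp_force: 40.0
```

Call:
jog_arm([
  [[0, 0, 0.001], [0, 0, 0]],
  [[0, 0, 0], [0, 0, 0]],
  [[0, 0, 0], [0, 0, 0]],
])

```text
time_s: 25.65
tool_pos: [0.3845, 0.2321, 0.0189]
ee_rot: [-0.043, 0.999, -0.0, -0.0]
force: [-13.3, -6.3, 27.3]
opening: 0.107
grasp_force: 40.0
```

Call:
jog_arm([
  [[0, 0, 0.001], [0, 0, 0]],
  [[0, 0, 0], [0, 0, 0]],
  [[0, 0, 0], [0, 0, 0]],
])

```text
time_s: 26.02
tool_pos: [0.3846, 0.2321, 0.0188]
ee_rot: [-0.043, 0.999, -0.0, -0.0]
force: [-17.9, -8.9, 40.7]
opening: 0.108
grasp_force: 40.0
```

Call:
jog_arm([
  [[0, 0, -0.0025], [0, 0, 0]],
  [[0, 0, -0.0005], [0, 0, 0]],
  [[0, 0, 0], [0, 0, 0]],
  [[0, 0, 0], [0, 0, 0]],
])

```text
time_s: 26.52
tool_pos: [0.3849, 0.2323, 0.0191]
ee_rot: [-0.043, 0.999, 0.0, 0.0]
force: [-0.5, 0.3, 6.8]
opening: 0.106
grasp_force: 40.0
```

```bash
python3 - <<'E'
from h import *
a=cam("top")["frame"]; b=cam("scene")["frame"]
o=np.hstack([cv2.resize(a[205:335,140:235],(380,520),interpolation=cv2.INTER_CUBIC),cv2.resize(b[280:410,135:240],(420,520),interpolation=cv2.INTER_CUBIC)])
cv2.imwrite("pics/ins5.png",o)
E
```

```text
(no output)
```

View pics/ins5.png

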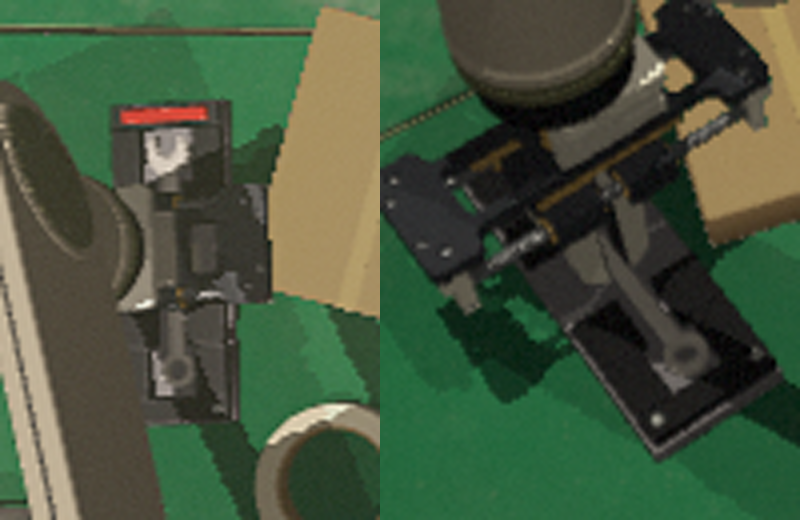

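The jaw sits in the recess below the red mark at crop (168,155), and the ring sits in its recess at (178,370). I'll release.

Call:
jog_arm([
  [[0, 0, 0], [0, 0, 0]],
  [[0, 0, 0], [0, 0, 0]],
  [[0, 0, 0], [0, 0, 0]],
  [[0, 0, 0], [0, 0, 0]],
  [[0, 0, -0.01], [0, 0, 0]],
  [[0, 0, -0.03], [0, 0, 0]],
  [[0, 0, -0.05], [0, 0, 0]],
  [[0, 0, -0.05], [0, 0, 0]],
  [[0, 0, -0.05], [0, 0, 0]],
], claw=0.035)

```text
time_s: 27.75
tool_pos: [0.3842, 0.232, 0.2111]
ee_rot: [-0.043, 0.999, 0.0, 0.0]
force: [-0.1, 0.7, -0.0]
opening: 0.375
grasp_force: 0.0
```

Call:
jog_arm([
  [[0, -0.045, 0], [0, 0, 0]],
  [[0, -0.045, 0], [0, 0, 0]],
  [[0, -0.045, 0], [0, 0, 0]],
  [[0, -0.045, 0], [0, 0, 0]],
  [[0, 0, 0], [0, 0, 0]],
  [[0, 0, 0], [0, 0, 0]],
])

```text
time_s: 28.5
tool_pos: [0.3998, 0.053, 0.2092]
ee_rot: [-0.042, 0.999, 0.0, 0.0]
force: [0.8, 0.2, -0.3]
opening: 0.379
grasp_force: 0.0
```

```bash
python3 - <<'E'
from h import *
a=cam("top")["frame"]; b=cam("scene")["frame"]
o=np.hstack([cv2.resize(a[205:335,140:235],(380,520),interpolation=cv2.INTER_CUBIC),cv2.resize(b[280:410,135:240],(420,520),interpolation=cv2.INTER_CUBIC)])
cv2.imwrite("pics/ins6.png",o); cv2.imwrite("pics/raw6.png",a)
E
```

```text
(no output)
```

View pics/ins6.png

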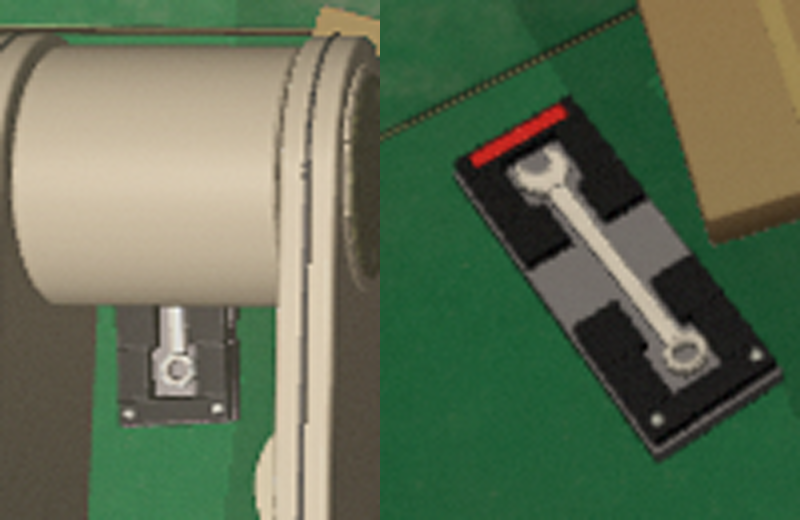

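The spanner lies in the cut-out, with its jaw by the red mark at (545,170) and its ring at (685,352) inside the recess. Last, I'll check the bin.

```bash
python3 - <<'E'
import cv2
a=cv2.imread("pics/raw6.png"); cv2.imwrite("pics/bin7.png",cv2.resize(a[130:330,250:510],None,fx=3,fy=3,interpolation=cv2.INTER_CUBIC))
E
```

```text
(no output)
```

View pics/bin7.png

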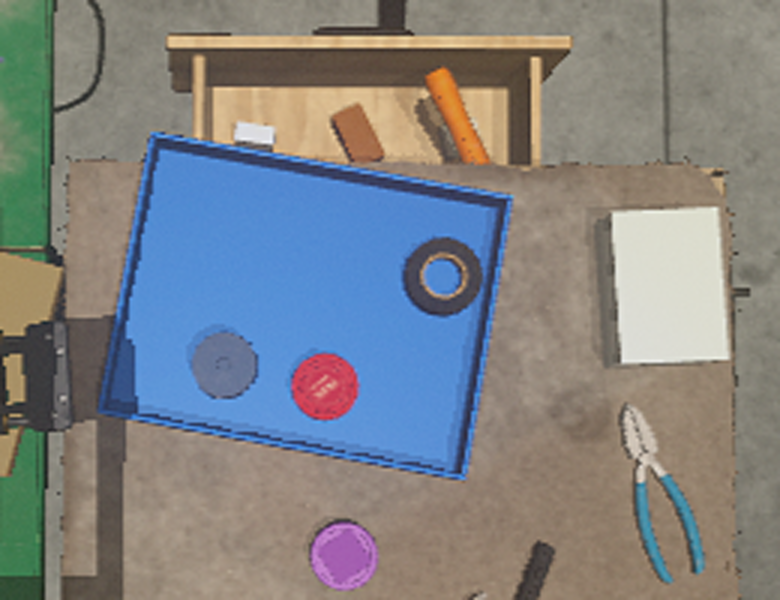

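The spool at (224,364) and the tin at (324,386) stand upright in the bin, and the tape and the bystanders are undisturbed. I'll hand it in.

```bash
python3 -c "
from station import r
print(r.sign_off())"
```

```text
the job is handed in; nothing more can be done
None
```

The job is handed in at about 28.5 s on the robot clock: the tin and spool stand upright on the bin floor, the spanner lies in the cut-out with its jaw at the red-marked end, and no bystander in the final pictures had moved.

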